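# Raise the jig's barrier arm and push the pattern board home

### The job

Push the counterweighted striped barrier arm of the notching jig up past its balance point so that it stays raised by itself, then push the plywood pattern board along the jig's channel until it rests fully home against the back stop. Work by pushing only: the board slides on its plate and is never lifted, and the arm stays up. Leave the other things on the table where they stand.

Things in the scene. Friction and masses are not known exactly. Their poses are not given: they have to be found in the camera images.
- jig: Notching jig, fixed to the table, place and yaw vary. Origin on the table top, mid-channel, in the barrier arm's upright plane; x along the channel away from the robot to the back stop, y left to the hinge post, z up. Aluminium plate 6 mm thick, x -170 to +80 mm, y -75 to +75. Green rails, tops 26 mm above the table, inner faces at y = -63 and +63. Dark hinge post x -32 to +32, y 104 to 136, 98 mm high.
- stop (a point): Middle of the near face of the jig's green back stop, at its foot: jig frame (60, 0, 6) mm; the stop is 150 mm wide and its top is 40 mm above the table.
- hinge (a point): Hinge axis of the barrier arm: jig frame (0, 120, 85) mm; the axis runs along the jig's x.
- barrier (a joint): Arm angle, rad. 0 = down, boom level across the channel towards the jig's -y; grows as the free end swings up and over to +y; stop at 1.65, just past upright. Balances at about 0.75: below it falls shut, above it the dark steel counterweight carries it to the stop by itself in a second or two (damped hinge). Starts 0 to 0.2 and sinks to 0. About 0.8 kg in all (varies); 1 to 6 N at the push bar raises it.
- boom (a point): Outer end of the yellow and black boom, on its axis, 205 mm from the hinge. Boom 14 mm wide, 18 mm high. An orange panel 6 mm thick hangs below it (68 to 172 mm from the hinge), down to 13 mm above the table when the arm is down, and closes the channel.
- grip (a point): Point on the axis of the arm's black push bar, 24 mm thick, on a stalk 85 mm above the boom. Arm down: the bar runs along the jig's x from +5 to -95 mm at y = +10, 170 mm above the table; this point at x = -60. It turns with the arm, 139 mm from the hinge. Push it from its -y side towards +y, following its arc, with fingers down or tilted, nearer the robot than the boom (x below -30).
- board: Loose plywood pattern board with blue lines, 100 mm (x, along the channel) x 120 (y) x 18 thick, about 0.16 kg (varies). Origin at the centre of its underside, which lies on the jig's plate 6 mm above the table, between the rails with 3 mm play each side. Starts with its centre at jig x -95 to -75 mm, in front of the barrier. Fully home: far edge on the back stop, centre at x = +10, near edge at -40.
- weight_a: Bystander: bright steel pattern weight, 70 mm across, 52 mm high, with a knob; origin at the centre of its underside. One of three that stand beside the jig and swap places.
- cone: Bystander: empty blue plastic yarn cone, 68 mm across, 90 mm high; origin at the centre of its underside. Beside the jig.
- jar: Bystander: clear jar with red cap, 60 mm across, 75 mm high; origin at the centre of its underside. Beside the jig.
- weight_b: Bystander: dark steel pattern weight, 70 mm across, 52 mm high, on the left; origin at the centre of its underside.
- mug: Bystander: white mug, 80 mm across, 90 mm high, on the left; origin at the centre of its underside.
- driver: Bystander: screwdriver with a green handle lying on the right; origin at its underside.
Mind the look-alikes: they are no part of the job. What is shaped like the board but black, purple or white is not meant.

How it is judged:
By the outcome, as a careful person would: the job done as asked, in the order asked, and still so for the second after the job is handed in, with the robot touching nothing.
It also fails if it takes over 51 s, if anything falls off the work surface, if the arm or the gripper's body presses on something with over 40 N, if the wrist force passes 120 N, or if a joint passes its speed limit or range.

### The arm

A 7-joint arm with a two-finger parallel gripper is mounted at the origin on the work surface. World frame = base frame: x ahead of the robot, y to its left, z up, the work surface at z = 0. Lengths are in m, angles in rad, forces in N, time in s.
With the tool pointing down it reaches from about 0.4 to 0.875 m from the base axis. Payload 6.5 kg.
Tool frame: the origin (TCP) lies between the finger pads; the fingertips stand 11 mm ahead of it and the grasp point (between the pads) lies 8 mm behind it; z points along the fingers, x is the direction in which the jaws open and shut, and the axes are right-handed (so a half turn about z gives the same grasp; the last joint's range is limited). The gripper opens to 85 mm and grips with 20 to 120 N. Pads are 22 mm wide; open, the fingers measure 114 mm over their backs; the gripper's body (76 mm by 85 mm) begins 54 mm behind the grasp point. The pads swing forward as they close: fully open they stand 13 mm farther back than shut.
Start: joints at [-1.321, 0.536, -0.004, 1.538, 0.003, 1.067, -0.071], TCP at [0.202, 0.618, 0.242] pointing down, gripper open.
Joint ranges: [-2.7, 2.7], [-0.37, 2.16], [-1.27, 1.26], [0.24, 2.4], [-1.31, 4.45], [0.19, 1.91], [-2.76, 2.76]. Speed limits (rad/s): [2.39, 2.39, 3.14, 3.14, 3.14, 3.14, 3.14].

### API

Orientations are given as a 3x3 rotation matrix whose columns are the frame's x, y, z axes.
In Python, from station import readout, vision, arm gives the robot as it stands.
- The arm moves only by the tool play_rows, never from a script. Its argument "plan" is a list of rows, each an object with "translation": the shift along the tool's x, y, z in mm, a list of three; "rot": the turn, a rotation vector about the tool's x, y, z in rad, a list of three; "jaw": the finger opening in mm, from 0 to 85.4. In form: [{"translation": [x, y, z], "rot": [rx, ry, rz], "jaw": jaw}, ...]. A call has 1 to 5 rows; each row is the pose to reach, as a shift and turn from the pose commanded when the call began, along the tool's axes at that moment; what a row does not reach only later rows make up. A row lasts 1/12 s, in which the tool goes at most 41.7 mm and 7.16 degrees, less where a joint would pass 70% of its speed; a pose out of reach is approached as far as the arm can. A call with a gripper value outside its range is refused whole. The fingers move at their own pace and stop on an object; "force" is the grip in N (left out, the last holds). Time passes only in rows, so rows that repeat a pose let the fingers close. It gives the time, the measured TCP pose, the force and the opening at its end, in the units of the state.
- readout.get_state(): the state, without advancing time (a new reading comes with each control period).
- vision.grab_frame(name): name is "scene" or "top" or "wrist"; returns a dict with "color" (480x640x3 uint8, red, green, blue), "mtx" (3x3 intrinsics, pixels), "distortion" ([k1, k2, p1, p2, k3] as OpenCV has them; the pictures are not rectified), "world_from_camera" (4x4, takes a point from camera to world coordinates); the wrist camera has in their place "tool_from_camera" (4x4, takes a point from camera to tool coordinates, whose origin is the TCP and whose axes are the tool frame's). Camera axes: x right, y down, z forward; pixel columns grow to the right and rows downward; lengths in m; the calibration is good to about 2 mm. A picture is of the moment at which its call begins: read the wrist's pose just before it. There is no depth.
- arm.close_job(): hands the job in, once; it reports no verdict.
The state is a dict: "clock": time; "joint_positions": joint angles; "joint_velocities": joint speeds; "joint_efforts": joint torques, N m; "eef_pos": TCP position; "eef_rot": TCP orientation; "ft_force": force on the tool from outside, world axes, zero at the start; "torque": the same for the moment, N m; "finger_gap": finger opening in m.
Only numpy, scipy, OpenCV 4.12 (cv2) and the standard library are available. Lean on these libraries where they do the work, as an engineer would, in place of code of your own. Each camera call takes 0.05 s, during which the arm holds its last target.

## Working session

There is one attempt and no reset: what is moved stays moved. The work goes in short steps, Python scripts to look and compute and a tool call to move; the robot and the scene stay as the last step left them, time stands still between calls to the robot, and variables do not carry over. Pictures are saved under pics/ and viewed, and the job is handed in when it is done.

Besides the shell and the picture viewer there is one more tool, called after ">>>" by a JSON object that holds its "fn" and its "kwargs", one argument or row to a line. play_rows: Moves the arm, as the interface text tells. Its arguments: {"type":"object","properties":{"plan":{"type":"array"},"force":{"type":"number"}},"required":["plan"]}

```bash
mkdir -p pics
python3 - <<'E'
from station import readout, vision, arm
import cv2
s=readout.get_state()
print({k:s[k] for k in ('clock','eef_pos','eef_rot','ft_force','finger_gap')})
for n in ('scene','top'):
    f=vision.grab_frame(n); cv2.imwrite(f'pics/{n}0.png',f['color'][:,:,::-1])
    print(n,f['mtx'],f['distortion'],f['world_from_camera'])
E
```

```text
{'clock': 0.0, 'eef_pos': array([0.2017301 , 0.61726595, 0.24140789]), 'eef_rot': array([[ 3.10530942e-01,  9.50563186e-01, -4.04944062e-04],
       [ 9.50561709e-01, -3.10531176e-01, -1.68116397e-03],
       [-1.72380033e-03,  1.37129112e-04, -9.99998505e-01]]), 'ft_force': array([-0.0872584 ,  0.13560038, -0.10751388]), 'finger_gap': 0.08539794495643314}
scene [[583.29325699   0.         318.05466222]
 [  0.         583.29325699 237.034802  ]
 [  0.           0.           1.        ]] [-0.13958425  0.          0.          0.          0.        ] [[ 0.02868239  0.66828907 -0.74334853  1.86322275]
 [ 0.99952461 -0.02758747  0.01376522  0.00197107]
 [-0.01130796 -0.74338997 -0.66876265  1.32143089]
 [ 0.          0.          0.          1.        ]]
top [[573.7322909    0.         316.33578349]
 [  0.         573.7322909  232.02205743]
 [  0.           0.           1.        ]] [0.04705121 0.         0.         0.         0.        ] [[-0.06609793 -0.9768981   0.20322688  0.26328812]
 [-0.99780372  0.0655971  -0.0092068   0.01647371]
 [-0.00433699 -0.20338909 -0.97908839  1.48384714]
 [ 0.          0.          0.          1.        ]]
```

View pics/scene0.png

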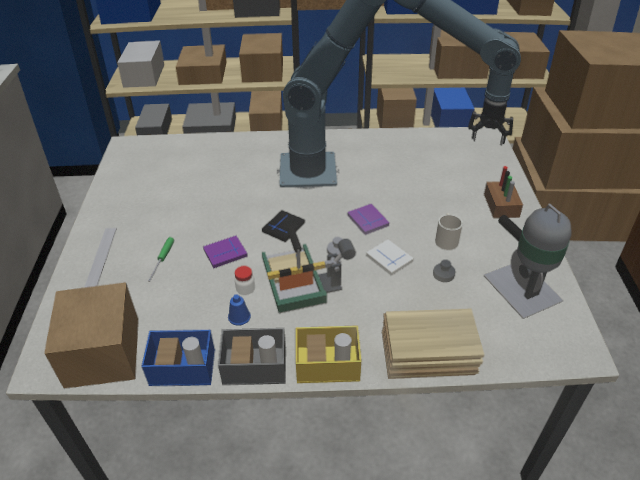

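View pics/top0.png

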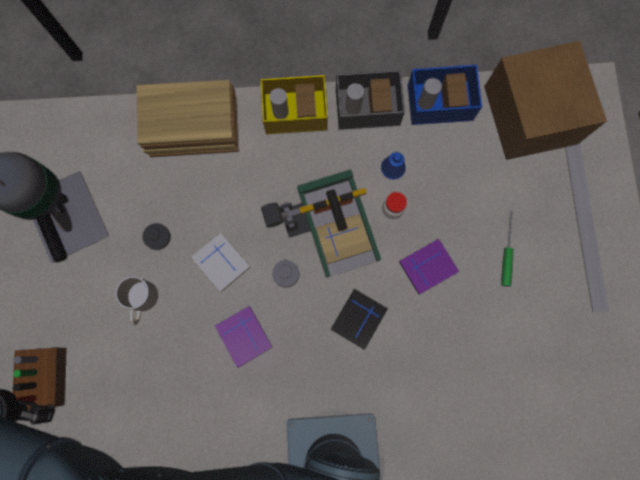

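The scene picture shows the jig at about (300,275), the hinge post at (335,265), and the jar and cone near (243,280). In the top view the jig is at about (340,225), with the boom from (270,213) to (365,192), the push bar near (337,208) and the steel weight at (286,272). I'll measure next.

```bash
cat > h.py <<'E'
import numpy as np, cv2
from station import readout, vision, arm
def ray(f,uv,W=None):
    p=cv2.undistortPoints(np.array(uv,float).reshape(-1,1,2),f['mtx'],f['distortion']).reshape(-1,2)
    W=f['world_from_camera'] if W is None else W
    d=np.c_[p,np.ones(len(p))]@W[:3,:3].T
    return W[:3,3],d
def onz(f,uv,z):
    o,d=ray(f,uv); return o+d*((z-o[2])/d[:,2])[:,None]
def proj(f,P):
    M=np.linalg.inv(f['world_from_camera']); r=cv2.Rodrigues(M[:3,:3])[0]
    return cv2.projectPoints(np.array(P,float).reshape(-1,1,3),r,M[:3,3],f['mtx'],f['distortion'])[0].reshape(-1,2)
E
python3 - <<'E'
from h import *
f=vision.grab_frame('top'); c=f['color'][:,:,::-1]
cv2.imwrite('pics/topc.png',cv2.resize(c[150:300,240:440],None,fx=4,fy=4,interpolation=cv2.INTER_CUBIC))
g=vision.grab_frame('scene'); d=g['color'][:,:,::-1]
cv2.imwrite('pics/scenec.png',cv2.resize(d[205:325,215:375],None,fx=5,fy=5,interpolation=cv2.INTER_CUBIC))
h=cv2.cvtColor(c,cv2.COLOR_BGR2HSV); print(h[270,325],h[235,312],h[180,325])
m=cv2.inRange(h,(65,70,20),(95,255,160)); 
roi=np.zeros_like(m); roi[160:290,285:390]=1; m*=roi
print(m.astype(bool).sum())
pts=cv2.findNonZero(m); hull=cv2.convexHull(pts); r=cv2.minAreaRect(pts); print(r, cv2.boxPoints(r))
b=cv2.boxPoints(r); w=onz(f,b,.026); print(w)
ap=cv2.approxPolyDP(hull,3,True).reshape(-1,2); print(ap, onz(f,ap,.026))
cv2.imwrite('pics/m.png',cv2.resize(m[150:300,240:440],None,fx=4,fy=4))
E
```

```text
[79 93 66] [60 13 77] [ 78 100  66]
788
((337.8500061035156, 222.55001831054688), (93.91964721679688, 56.288536071777344), 71.56504821777344) [[296.30002 186.90001]
 [349.69998 169.10002]
 [379.4     258.2    ]
 [326.00003 276.     ]]
[[ 0.69073081  0.0474626   0.026     ]
 [ 0.73008861 -0.09682554  0.026     ]
 [ 0.4865307  -0.1542809   0.026     ]
 [ 0.44978455 -0.01427746  0.026     ]]
[[379 258]
 [326 275]
 [299 186]
 [350 171]] [[ 0.4871164  -0.1533037   0.026     ]
 [ 0.4523452  -0.01445612  0.026     ]
 [ 0.69271277  0.04020784  0.026     ]
 [ 0.72479095 -0.09721202  0.026     ]]
```

View pics/topc.png

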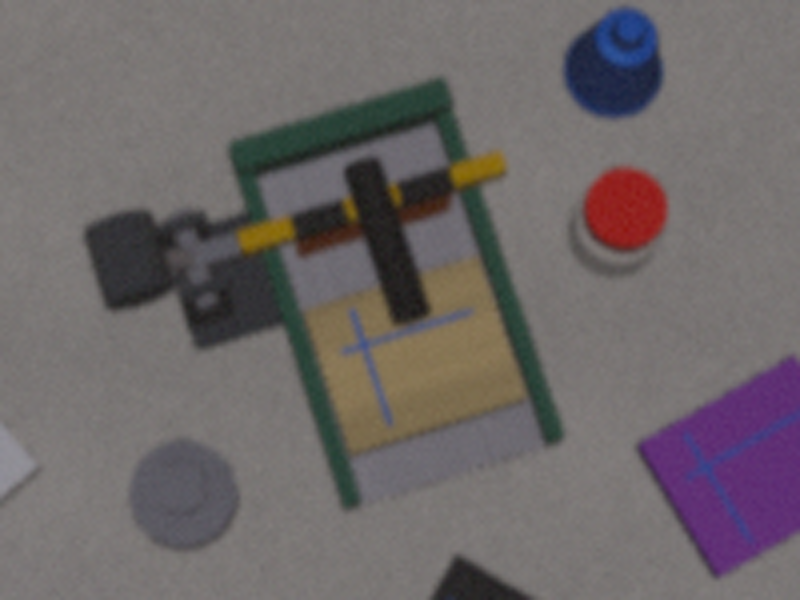

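View pics/scenec.png

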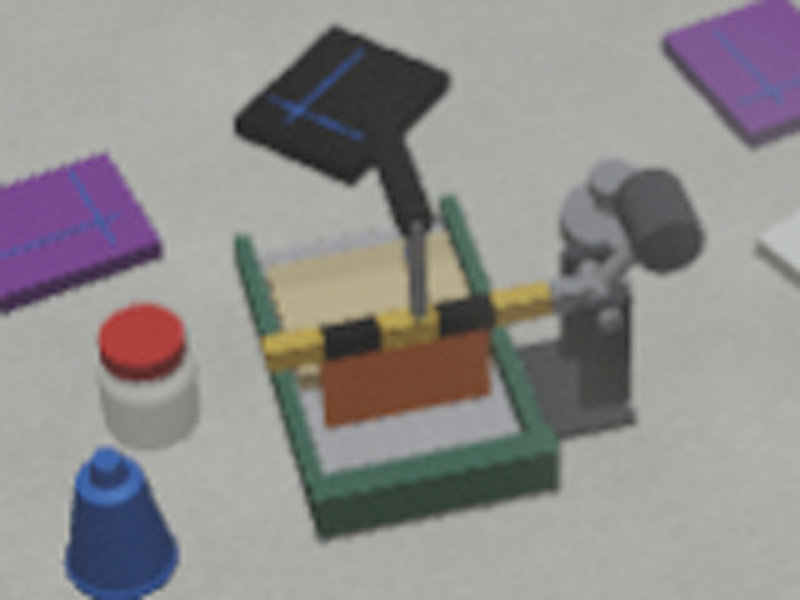

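View pics/m.png

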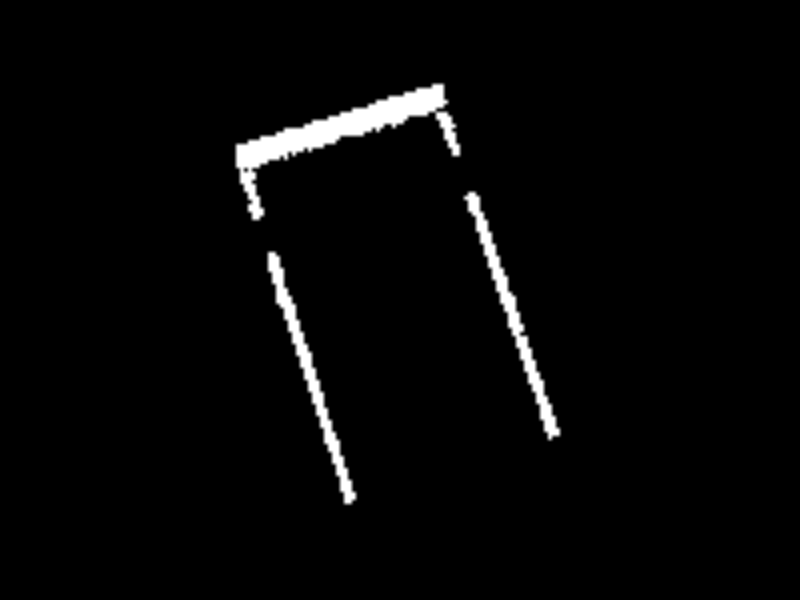

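Run:
```python
from h import *
f=vision.grab_frame('top'); g=vision.grab_frame('scene')
a=onz(f,[(326.2,276.5),(380.5,259.5)],.026); b=onz(f,[(298,186.2),(350.8,169.8)],.040)
W=np.r_[a,b][:,:2]; J=np.array([[-.17,.075],[-.17,-.075],[.08,.075],[.08,-.075]])
print(W,np.linalg.norm(W[0]-W[1]),np.linalg.norm(W[2]-W[3]),np.linalg.norm(W[2]-W[0]))
def kab(W,J):
    w=W-W.mean(0);j=J-J.mean(0); H=j[:,0]@w[:,0]+j[:,1]@w[:,1]; K=j[:,0]@w[:,1]-j[:,1]@w[:,0]
    y=np.arctan2(K,H); R=np.array([[np.cos(y),-np.sin(y)],[np.sin(y),np.cos(y)]]); t=W.mean(0)-R@J.mean(0)
    return y,t,R
y,t,R=kab(W,J); print('top',y,t,(W-(J@R.T+t))*1e3)
# scene check: rail far ends crop5 offset (215,205)
def sc(p): return np.array(p)/5+[215,205]
a=onz(g,[sc((448,196)),sc((240,236))],.026); b=onz(g,[sc((557,430)),sc((318,487))],.040)
a2=onz(g,[sc((557,430)),sc((318,487))],.040); 
print('scene', a,a2)
W2=np.r_[a,a2][:,:2]
y2,t2,R2=kab(W2,J); print('sc',y2,t2,(W2-(J@R2.T+t2))*1e3)
for P in [(-.06,.01,.170),(0,-.085,.085),(0,.12,.085),(-.095,.01,.17),(.005,.01,.17)]:
    w=np.r_[R@P[:2]+t,P[2]]; print(P,w,proj(f,w)[0],proj(g,w)[0], (proj(f,w)[0]-[240,150])*4,(proj(g,w)[0]-[215,205])*5)
# board edges in top crop at z=.024
bd=onz(f,np.array([(350,455),(525,402),(305,307),(477,258)])/4+[240,150],.024)[:,:2]
print('board jig',(bd-t)@R)
```

```text
[[ 0.44847099 -0.01469752]
 [ 0.48298108 -0.15679361]
 [ 0.6882228   0.04261997]
 [ 0.72349506 -0.09847034]] 0.14622669466485202 0.14543249068128017 0.2465080664905364
top 0.23767808026786316 [ 0.62952741 -0.04624028] [[ 1.82291126 -1.3228607 ]
 [ 1.01601318  2.36413885]
 [-1.39709511 -2.86702752]
 [-1.44182932  1.82574937]]
scene [[ 0.45659685 -0.01644172  0.026     ]
 [ 0.48932932 -0.15154812  0.026     ]] [[ 0.68036426  0.04630923  0.04      ]
 [ 0.72038663 -0.09540312  0.04      ]]
sc 0.2560428737122419 [ 0.63020225 -0.04287448] [[ 9.84663291 -3.06896326]
 [ 4.59093755  6.93459405]
 [-8.23589009 -3.63161617]
 [-6.20168037 -0.23401462]]
(-0.06, 0.01, 0.17) [ 0.56885971 -0.0506482   0.17      ] [338.65431553 216.84114231] [292.22356138 234.47697595] [394.61726213 267.36456923] [386.1178069  147.38487976]
(0, -0.085, 0.085) [ 0.64954037 -0.1288507   0.085     ] [366.05848099 191.48405932] [266.94825383 274.68246817] [504.23392397 165.93623728] [259.74126913 348.41234083]
(0, 0.12, 0.085) [0.60127382 0.0703862  0.085     ] [288.37191114 215.20767083] [333.29943053 261.44188867] [193.48764456 260.83068331] [591.49715266 282.20944335]
(-0.095, 0.01, 0.17) [ 0.53484365 -0.05888883  0.17      ] [343.2441422  230.73812182] [289.53839898 227.04382857] [412.97656878 322.95248726] [372.6919949  110.21914286]
(0.005, 0.01, 0.17) [ 0.63203238 -0.03534417  0.17      ] [330.25482357 191.39621554] [297.42768721 248.87313207] [361.01929428 165.58486218] [412.13843606 219.36566037]
board jig [[-0.13794191  0.06004114]
 [-0.13885434 -0.05805523]
 [-0.03646628  0.05851337]
 [-0.03893192 -0.05849901]]
```

```bash
cat >> h.py <<'E'
from scipy.spatial.transform import Rotation as Ro
YAW=0.24; T=np.array([.630,-.0450,0])
RJ=Ro.from_euler('z',YAW).as_matrix()
# tool: z down, tool x = -jig y  (flip) , y = z cross x
RT=RJ@np.array([[0,-1.,0],[-1,0,0],[0,0,-1]])
def jig(p): return (np.array(p)-T)@RJ
def rel(pj,R=RT):
    s=readout.get_state(); Rc=np.array(s['eef_rot']); p=np.array(s['eef_pos'])
    d=(T+RJ@np.array(pj)/1e3-p)
    print('t',round(s['clock'],2),'jig',(jig(p)*1e3).round(1),'F',np.round(s['ft_force'],1),'gap',round(s['finger_gap'],4),'q',np.round(s['joint_positions'],2))
    print('MOVE',(Rc.T@d*1e3).round(1),Ro.from_matrix(Rc.T@R).as_rotvec().round(3))
E
python3 -c "
from h import *
print(RT)
rel([-68,-40,300])"
```

```text
[[ 0.23770263 -0.97133797  0.        ]
 [-0.97133797 -0.23770263  0.        ]
 [ 0.          0.         -1.        ]]
t 0.3 jig [-258.4  745.5  242. ] F [ 0.6 -0.3 -0.2] gap 0.0855 q [-1.32  0.54 -0.    1.54  0.    1.07 -0.07]
MOVE [-566.8  576.1  -57.7] [1.000e-03 0.000e+00 2.586e+00]
```

>>> {"fn": "play_rows", "kwargs": {
  "plan": [
    {"translation":[-25,27,-14],"rot":[0,0,0.1],"jaw":0},
    {"translation":[-50,54,-28],"rot":[0,0,0.2],"jaw":0},
    {"translation":[-75,81,-42],"rot":[0,0,0.3],"jaw":0},
    {"translation":[-102,108,-56],"rot":[0,0,0.42],"jaw":0},
    {"translation":[-130,134,-58],"rot":[0,0,0.54],"jaw":0}
  ]
}}

```text
clock: 0.72
eef_pos: [0.2904, 0.4521, 0.3027]
eef_rot: [[0.759, 0.651, 0.002], [0.651, -0.759, 0.004], [0.004, -0.002, -1.0]]
ft_force: [1.3, 0.7, -0.2]
finger_gap: 0.0256
```

```bash
python3 -c "
from h import *
rel([-68,-40,300])"
```

```text
t 0.72 jig [-211.7  563.6  302.7] F [ 1.3  0.7 -0.2] gap 0.0256 q [-1.2   0.28  0.15  1.78 -0.05  1.08 -0.33]
MOVE [-144.5  603.4    1.1] [-5.00e-03 -1.00e-03  2.04e+00]
```

>>> {"fn": "play_rows", "kwargs": {
  "plan": [
    {"translation":[-9,36,0],"rot":[0,0,0.12],"jaw":0},
    {"translation":[-18,72,0],"rot":[0,0,0.24],"jaw":0},
    {"translation":[-27,108,0],"rot":[0,0,0.36],"jaw":0},
    {"translation":[-36,144,0],"rot":[0,0,0.48],"jaw":0},
    {"translation":[-45,180,0],"rot":[0,0,0.6],"jaw":0}
  ]
}}

```text
clock: 1.13
eef_pos: [0.3734, 0.2855, 0.3005]
eef_rot: [[0.994, 0.109, 0.0], [0.109, -0.994, 0.001], [0.0, -0.001, -1.0]]
ft_force: [1.2, -0.5, -0.2]
finger_gap: -0.0002
```

```bash
python3 -c "
from h import *
rel([-68,-40,300])"
```

```text
t 1.13 jig [-170.7  382.1  300.5] F [ 1.2 -0.5 -0.2] gap -0.0002 q [-1.05  0.16  0.33  1.95 -0.06  1.05 -0.58]
MOVE [1.569e+02 4.051e+02 3.000e-01] [-1.00e-03  0.00e+00  1.44e+00]
```

>>> {"fn": "play_rows", "kwargs": {
  "plan": [
    {"translation":[13,34,0],"rot":[0,0,0.12],"jaw":0},
    {"translation":[26,68,0],"rot":[0,0,0.24],"jaw":0},
    {"translation":[39,102,0],"rot":[0,0,0.36],"jaw":0},
    {"translation":[52,136,0],"rot":[0,0,0.48],"jaw":0},
    {"translation":[65,170,0],"rot":[0,0,0.6],"jaw":0}
  ]
}}

```text
clock: 1.55
eef_pos: [0.4575, 0.1242, 0.3006]
eef_rot: [[0.882, -0.471, 0.001], [-0.471, -0.882, 0.001], [0.0, -0.001, -1.0]]
ft_force: [0.1, 0.8, -0.1]
finger_gap: -0.0001
```

```bash
python3 -c "
from h import *
rel([-68,-40,300])"
```

```text
t 1.55 jig [-127.4  205.3  300.6] F [ 0.1  0.8 -0.1] gap -0.0001 q [-0.84  0.17  0.54  1.95 -0.1   1.05 -0.74]
MOVE [207.9 143.1   0.5] [-0.001  0.     0.84 ]
```

>>> {"fn": "play_rows", "kwargs": {
  "plan": [
    {"translation":[28,19,0],"rot":[0,0,0.115],"jaw":0},
    {"translation":[56,38,0],"rot":[0,0,0.23],"jaw":0},
    {"translation":[84,57,0],"rot":[0,0,0.345],"jaw":0},
    {"translation":[112,76,0],"rot":[0,0,0.46],"jaw":0},
    {"translation":[140,96,0],"rot":[0,0,0.575],"jaw":0}
  ]
}}

```text
clock: 1.97
eef_pos: [0.5367, -0.0256, 0.3005]
eef_rot: [[0.485, -0.875, 0.001], [-0.875, -0.485, 0.0], [-0.0, -0.001, -1.0]]
ft_force: [0.7, 0.7, 0.3]
finger_gap: 0.0001
```

```bash
python3 -c "
from h import *
rel([-68,-40,300])"
```

```text
t 1.97 jig [-86.   41.1 300.5] F [0.7 0.7 0.3] gap 0.0001 q [-0.6   0.33  0.71  1.8  -0.24  1.09 -0.87]
MOVE [82.9  4.   0.5] [-0.001  0.     0.266]
```

>>> {"fn": "play_rows", "kwargs": {
  "plan": [
    {"translation":[28,1,0],"rot":[0,0,0.09],"jaw":0},
    {"translation":[56,3,0],"rot":[0,0,0.18],"jaw":0},
    {"translation":[83,4,0],"rot":[0,0,0.266],"jaw":0},
    {"translation":[83,4,0],"rot":[0,0,0.266],"jaw":0}
  ]
}}

```text
clock: 2.3
eef_pos: [0.5741, -0.1045, 0.3006]
eef_rot: [[0.233, -0.973, 0.001], [-0.973, -0.233, -0.004], [0.004, -0.0, -1.0]]
ft_force: [-0.5, -0.1, 0.5]
finger_gap: 0.0
```

```bash
python3 -c "
from h import *
rel([-68,-40,160])
f=vision.grab_frame('top'); c=f['color'][:,:,::-1]
cv2.imwrite('pics/t1.png',cv2.resize(c[130:330,220:440],None,fx=3,fy=3))
"
```

```text
t 2.3 jig [-68.4 -44.5 300.6] F [-0.5 -0.1  0.5] gap 0.0 q [-0.46  0.45  0.77  1.69 -0.33  1.14 -0.93]
MOVE [ -5.1  -0.4 140.6] [-0.    -0.004 -0.005]
```

View pics/t1.png

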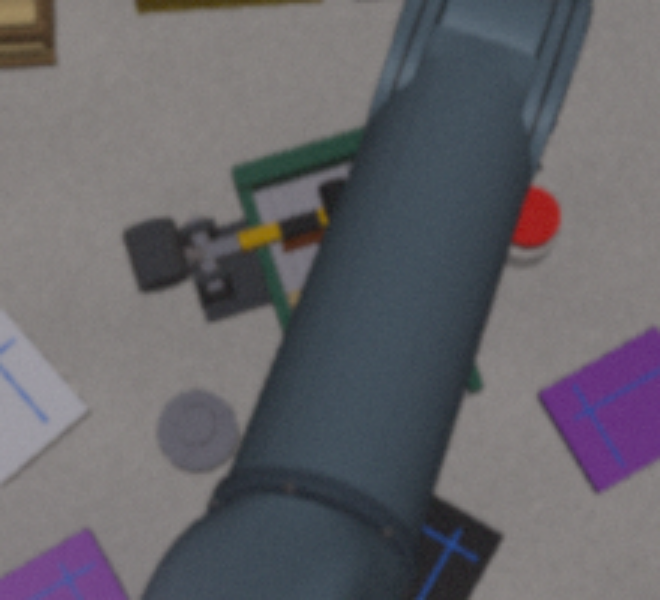

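```bash
python3 -c "
from h import *
f=vision.grab_frame('scene'); c=f['color'][:,:,::-1]
cv2.imwrite('pics/s1.png',cv2.resize(c[0:340,170:490],None,fx=1.75,fy=1.75))
"
```

```text
(no output)
```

View pics/s1.png

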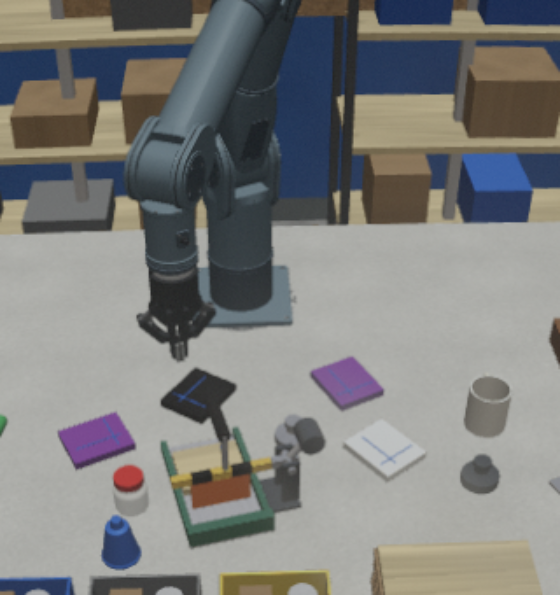

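>>> {"fn": "play_rows", "kwargs": {
  "plan": [
    {"translation":[-1,0,35],"rot":[0,0,0],"jaw":0},
    {"translation":[-2,0,70],"rot":[0,0,0],"jaw":0},
    {"translation":[-4,0,105],"rot":[0,0,0],"jaw":0},
    {"translation":[-5,0,138],"rot":[0,0,0],"jaw":0},
    {"translation":[-5,0,138],"rot":[0,0,0],"jaw":0}
  ]
}}

```text
clock: 2.82
eef_pos: [0.5676, -0.0902, 0.1566]
eef_rot: [[0.246, -0.969, -0.011], [-0.969, -0.246, 0.003], [-0.005, 0.01, -1.0]]
ft_force: [-1.6, 1.1, -0.6]
finger_gap: 0.0001
```

```bash
python3 -c "
from h import *
rel([-68,-14,162])
f=vision.grab_frame('scene'); c=f['color'][:,:,::-1]
cv2.imwrite('pics/s2.png',cv2.resize(c[155:325,215:375],None,fx=3.5,fy=3.5))
"
```

```text
t 2.82 jig [-71.4 -29.1 156.6] F [-1.6  1.1 -0.6] gap 0.0001 q [-0.4   0.61  0.66  1.83 -0.47  0.88 -0.83]
MOVE [-15.1  -3.5  -5.3] [0.01  0.005 0.009]
```

View pics/s2.png

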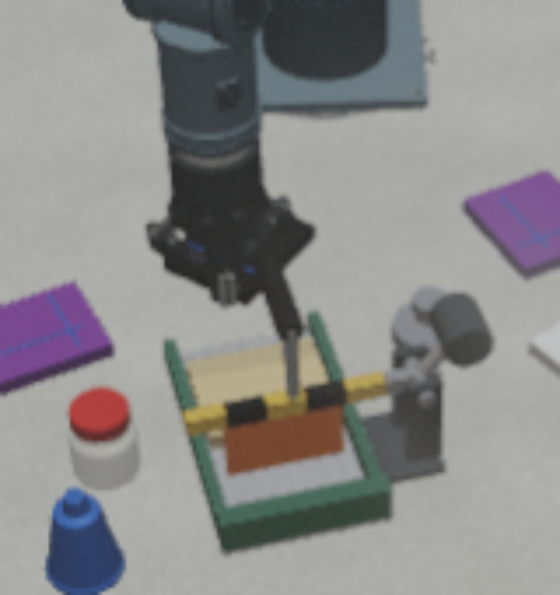

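>>> {"fn": "play_rows", "kwargs": {
  "plan": [
    {"translation":[0,-2,-8],"rot":[0.01,0.005,0.009],"jaw":0},
    {"translation":[-6,-3,-9],"rot":[0.01,0.005,0.009],"jaw":0},
    {"translation":[-12,-3,-9],"rot":[0.01,0.005,0.009],"jaw":0},
    {"translation":[-16,-3,-9],"rot":[0.01,0.005,0.009],"jaw":0}
  ]
}}

```text
clock: 3.2
eef_pos: [0.5721, -0.0763, 0.1733]
eef_rot: [[0.235, -0.972, 0.014], [-0.972, -0.235, -0.001], [0.005, -0.014, -1.0]]
ft_force: [0.4, 1.0, 0.8]
finger_gap: -0.0003
```

```bash
python3 -c "
from h import *
rel([-68,3,185])
f=vision.grab_frame('scene'); c=f['color'][:,:,::-1]
cv2.imwrite('pics/s3.png',cv2.resize(c[155:325,215:375],None,fx=3.5,fy=3.5))
f=vision.grab_frame('wrist'); c=f['color'][:,:,::-1]
cv2.imwrite('pics/w3.png',c)
"
```

```text
t 3.2 jig [-63.7 -16.6 173.3] F [0.4 1.  0.8] gap -0.0003 q [-0.44  0.58  0.68  1.84 -0.46  0.88 -0.88]
MOVE [-19.6   4.2 -11.9] [-0.014 -0.005 -0.003]
```

View pics/s3.png

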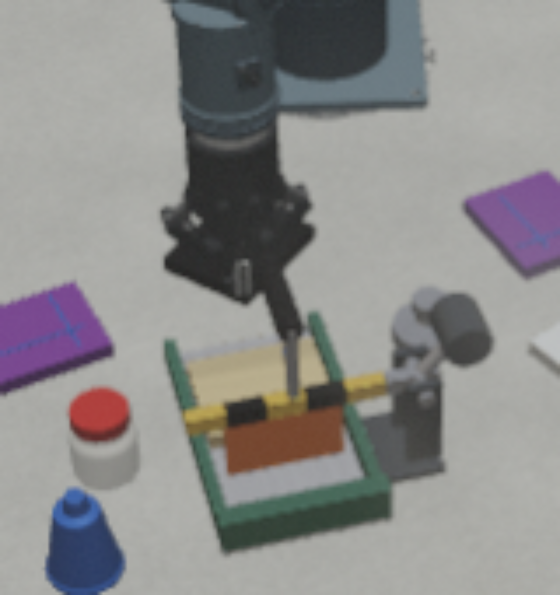

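View pics/w3.png

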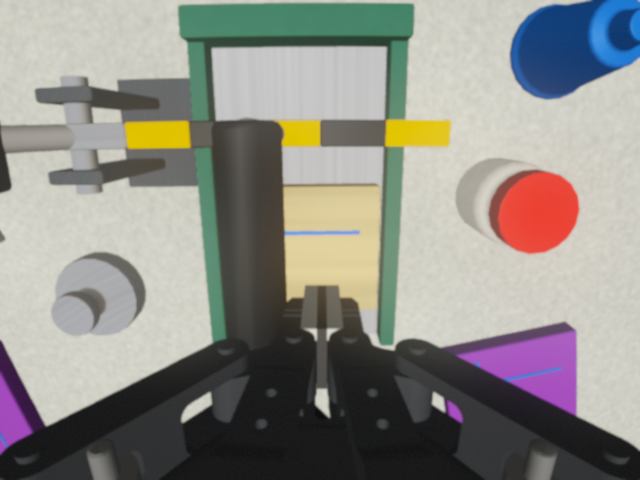

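>>> {"fn": "play_rows", "kwargs": {
  "plan": [
    {"translation":[0,2,2],"rot":[0,0,0],"jaw":0},
    {"translation":[0,4,4],"rot":[0,0,0],"jaw":0},
    {"translation":[0,4,4],"rot":[0,0,0],"jaw":0}
  ]
}}

```text
clock: 3.55
eef_pos: [0.5663, -0.079, 0.1668]
eef_rot: [[0.233, -0.972, 0.01], [-0.972, -0.233, -0.003], [0.005, -0.009, -1.0]]
ft_force: [-0.6, -0.3, -0.3]
finger_gap: -0.0002
```

```bash
python3 -c "
from h import *
rel([-68,3,185])"
```

```text
t 3.55 jig [-70.  -17.9 166.8] F [-0.6 -0.3 -0.3] gap -0.0002 q [-0.44  0.58  0.68  1.85 -0.47  0.86 -0.87]
MOVE [-20.8  -2.  -18.3] [-0.009 -0.005 -0.005]
```

>>> {"fn": "play_rows", "kwargs": {
  "plan": [
    {"translation":[-4,0,-3],"rot":[0,0,0],"jaw":0},
    {"translation":[-8,0,-7],"rot":[0,0,0],"jaw":0},
    {"translation":[-12,0,-11],"rot":[0,0,0],"jaw":0},
    {"translation":[-16,0,-15],"rot":[0,0,0],"jaw":0},
    {"translation":[-21,0,-18],"rot":[0,0,0],"jaw":0}
  ]
}}

```text
clock: 3.97
eef_pos: [0.5622, -0.0623, 0.1866]
eef_rot: [[0.231, -0.973, 0.013], [-0.973, -0.231, -0.008], [0.011, -0.01, -1.0]]
ft_force: [-1.7, -12.2, 7.2]
finger_gap: -0.0
```

```bash
python3 -c "
from h import *
rel([-68,26,201])
f=vision.grab_frame('scene'); c=f['color'][:,:,::-1]
cv2.imwrite('pics/s4.png',cv2.resize(c[155:325,215:375],None,fx=3.5,fy=3.5))
"
```

```text
t 3.97 jig [-70.   -0.7 186.6] F [ -1.7 -12.2   7.2] gap -0.0 q [-0.49  0.54  0.7   1.86 -0.44  0.89 -0.92]
MOVE [-26.5  -2.  -14.7] [-0.01  -0.011 -0.007]
```

View pics/s4.png

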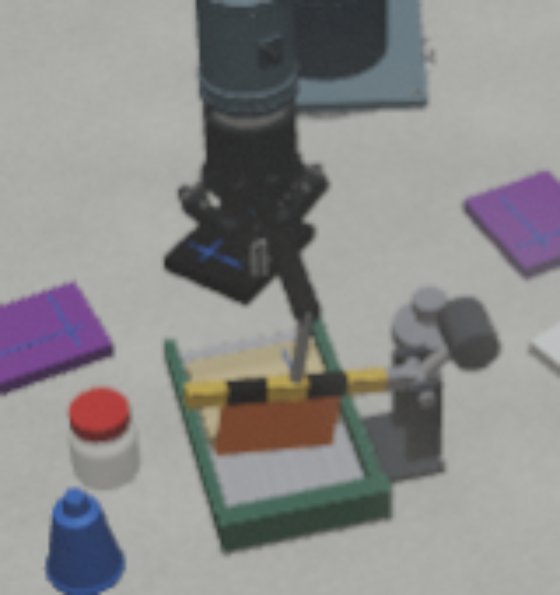

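The boom has lifted about 0.15 rad and the bar sits against the fingers. I'll keep following the arc.

>>> {"fn": "play_rows", "kwargs": {
  "plan": [
    {"translation":[-5,-1,-4],"rot":[0,-0.002,0],"jaw":0},
    {"translation":[-10,-1,-7],"rot":[0,-0.004,0],"jaw":0},
    {"translation":[-15,-2,-10],"rot":[0,-0.006,0],"jaw":0},
    {"translation":[-20,-2,-13],"rot":[0,-0.008,0],"jaw":0},
    {"translation":[-25,-2,-16],"rot":[0,-0.01,0],"jaw":0}
  ]
}}

```text
clock: 4.43
eef_pos: [0.5595, -0.0364, 0.203]
eef_rot: [[0.231, -0.973, 0.013], [-0.973, -0.231, 0.004], [-0.001, -0.014, -1.0]]
ft_force: [1.1, -5.1, 4.4]
finger_gap: -0.0
```

```bash
python3 -c "
from h import *
rel([-68,51,212])
f=vision.grab_frame('scene'); c=f['color'][:,:,::-1]
cv2.imwrite('pics/s5.png',cv2.resize(c[155:325,215:375],None,fx=3.5,fy=3.5))
"
```

```text
t 4.43 jig [-66.4  25.1 203. ] F [ 1.1 -5.1  4.4] gap -0.0 q [-0.55  0.51  0.71  1.86 -0.42  0.92 -0.97]
MOVE [-25.8   1.7  -9. ] [-0.014  0.001 -0.007]
```

View pics/s5.png

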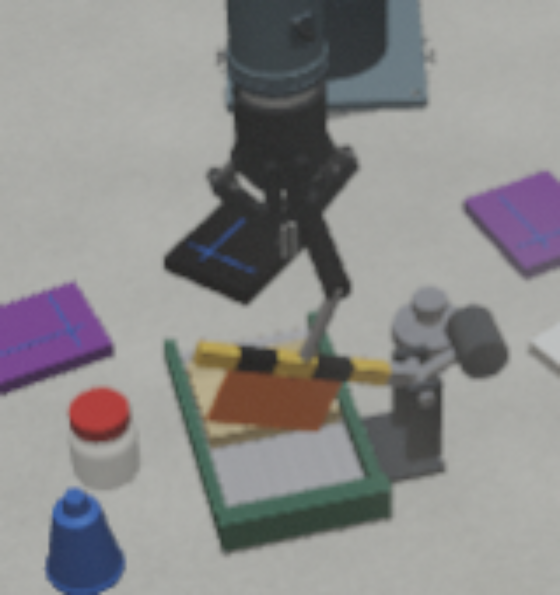

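The boom is now up about 0.4 rad and tracking well, with about 5 N on the tool.

>>> {"fn": "play_rows", "kwargs": {
  "plan": [
    {"translation":[-5,0,-2],"rot":[0,0,0],"jaw":0},
    {"translation":[-10,0,-4],"rot":[0,0,0],"jaw":0},
    {"translation":[-15,1,-6],"rot":[0,0,0],"jaw":0},
    {"translation":[-20,1,-8],"rot":[0,0,0],"jaw":0},
    {"translation":[-26,1,-10],"rot":[0,0,0],"jaw":0}
  ]
}}

```text
clock: 4.9
eef_pos: [0.5504, -0.0075, 0.2111]
eef_rot: [[0.234, -0.972, 0.008], [-0.972, -0.234, 0.008], [-0.006, -0.009, -1.0]]
ft_force: [0.4, -2.0, 1.8]
finger_gap: -0.0002
```

```bash
python3 -c "
from h import *
rel([-68,78,218])"
```

```text
t 4.9 jig [-68.4  55.4 211.1] F [ 0.4 -2.   1.8] gap -0.0002 q [-0.61  0.48  0.72  1.87 -0.4   0.93 -1.03]
MOVE [-22.6  -0.4  -6.7] [-0.009  0.006 -0.004]
```

>>> {"fn": "play_rows", "kwargs": {
  "plan": [
    {"translation":[-6,0,-2],"rot":[0,0,0],"jaw":0},
    {"translation":[-12,0,-4],"rot":[0,0,0],"jaw":0},
    {"translation":[-18,0,-6],"rot":[0,0,0],"jaw":0},
    {"translation":[-25,0,-7],"rot":[0,0,0],"jaw":0},
    {"translation":[-33,0,-8],"rot":[0,0,0],"jaw":0}
  ]
}}

```text
clock: 5.32
eef_pos: [0.5427, 0.0244, 0.2194]
eef_rot: [[0.234, -0.972, 0.008], [-0.972, -0.234, 0.007], [-0.005, -0.01, -1.0]]
ft_force: [-0.1, -1.0, 0.3]
finger_gap: 0.0002
```

```bash
python3 -c "
from h import *
rel([-68,99,219])
f=vision.grab_frame('scene'); c=f['color'][:,:,::-1]
cv2.imwrite('pics/s6.png',cv2.resize(c[155:325,215:375],None,fx=3.5,fy=3.5))
"
```

```text
t 5.32 jig [-68.3  88.2 219.4] F [-0.1 -1.   0.3] gap 0.0002 q [-0.68  0.46  0.73  1.88 -0.39  0.93 -1.1 ]
MOVE [-10.8  -0.3   0.4] [-0.01   0.005 -0.004]
```

View pics/s6.png

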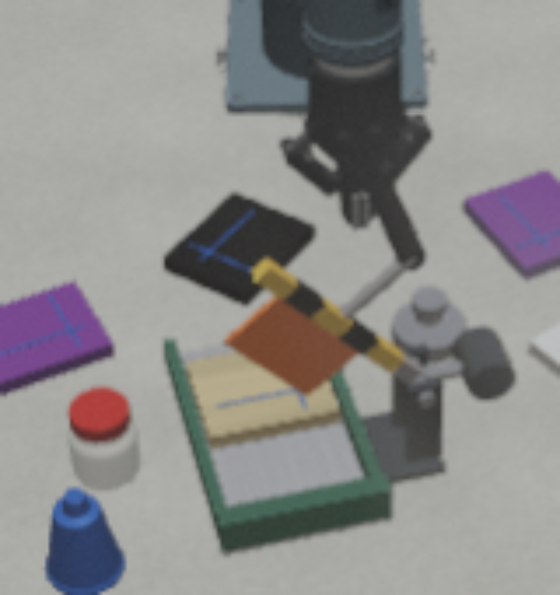

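>>> {"fn": "play_rows", "kwargs": {
  "plan": [
    {"translation":[-7,0,0],"rot":[0,0,0],"jaw":0},
    {"translation":[-14,0,0],"rot":[0,0,0],"jaw":0},
    {"translation":[-21,0,0],"rot":[0,0,0],"jaw":0},
    {"translation":[-21,0,0],"rot":[0,0,0],"jaw":0},
    {"translation":[-21,0,0],"rot":[0,0,0],"jaw":0}
  ]
}}

```text
clock: 5.78
eef_pos: [0.538, 0.0448, 0.2193]
eef_rot: [[0.235, -0.972, 0.008], [-0.972, -0.235, 0.007], [-0.005, -0.01, -1.0]]
ft_force: [-0.2, 0.1, 0.5]
finger_gap: 0.0001
```

>>> {"fn": "play_rows", "kwargs": {
  "plan": [
    {"translation":[0,0,0],"rot":[0,0,0],"jaw":0},
    {"translation":[0,0,0],"rot":[0,0,0],"jaw":0},
    {"translation":[0,0,0],"rot":[0,0,0],"jaw":0},
    {"translation":[0,0,0],"rot":[0,0,0],"jaw":0},
    {"translation":[0,0,0],"rot":[0,0,0],"jaw":0}
  ]
}}

```text
clock: 6.2
eef_pos: [0.5382, 0.0439, 0.2194]
eef_rot: [[0.233, -0.972, 0.009], [-0.972, -0.233, 0.007], [-0.005, -0.01, -1.0]]
ft_force: [-0.4, 0.1, 0.2]
finger_gap: -0.0002
```

```bash
python3 -c "
from h import *
rel([-175,0,219])
f=vision.grab_frame('scene'); c=f['color'][:,:,::-1]
cv2.imwrite('pics/s7.png',cv2.resize(c[155:325,215:375],None,fx=3.5,fy=3.5))
"
```

```text
t 6.2 jig [-68.  108.2 219.4] F [-0.4  0.1  0.2] gap -0.0002 q [-0.72  0.45  0.73  1.89 -0.38  0.93 -1.14]
MOVE [108.7 106.5  -1.2] [-0.01   0.005 -0.005]
```

View pics/s7.png

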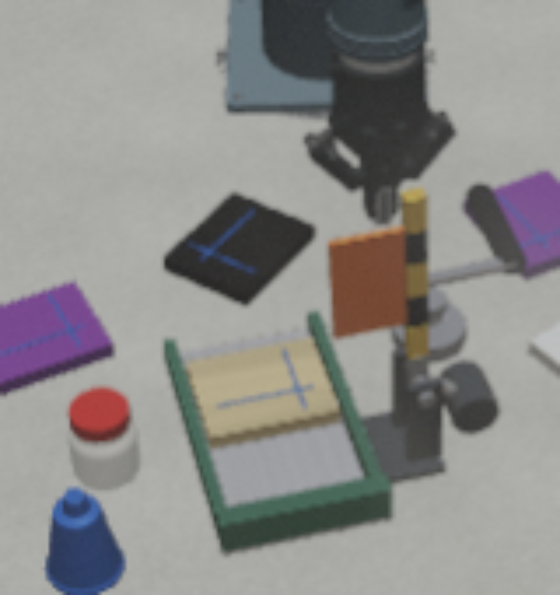

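>>> {"fn": "play_rows", "kwargs": {
  "plan": [
    {"translation":[20,28,0],"rot":[-0.005,0.005,0],"jaw":40},
    {"translation":[42,54,0],"rot":[-0.01,0.005,-0.005],"jaw":40},
    {"translation":[64,78,0],"rot":[-0.01,0.005,-0.005],"jaw":40},
    {"translation":[88,98,0],"rot":[-0.01,0.005,-0.005],"jaw":40},
    {"translation":[108,107,0],"rot":[-0.01,0.005,-0.005],"jaw":40}
  ]
}}

```text
clock: 6.67
eef_pos: [0.4568, -0.0879, 0.2177]
eef_rot: [[0.237, -0.972, -0.001], [-0.972, -0.237, 0.001], [-0.001, 0.001, -1.0]]
ft_force: [-0.1, -0.8, 0.5]
finger_gap: 0.0398
```

```bash
python3 -c "
from h import *
rel([-172,0,40])"
```

```text
t 6.67 jig [-178.4   -0.5  217.7] F [-0.1 -0.8  0.5] gap 0.0398 q [-0.57  0.33  0.8   2.07 -0.31  0.87 -0.92]
MOVE [ -0.3  -6.6 177.7] [ 0.001  0.001 -0.001]
```

>>> {"fn": "play_rows", "kwargs": {
  "plan": [
    {"translation":[0,-1,36],"rot":[0,0,0],"jaw":40},
    {"translation":[0,-2,74],"rot":[0,0,0],"jaw":40},
    {"translation":[0,-2,112],"rot":[0,0,0],"jaw":40},
    {"translation":[0,-2,150],"rot":[0,0,0],"jaw":40},
    {"translation":[0,-2,170],"rot":[0,0,0],"jaw":40}
  ]
}}

```text
clock: 7.08
eef_pos: [0.4594, -0.0852, 0.0445]
eef_rot: [[0.238, -0.971, -0.004], [-0.971, -0.238, 0.0], [-0.001, 0.004, -1.0]]
ft_force: [0.6, 0.7, 0.4]
finger_gap: 0.0398
```

```bash
python3 -c "
from h import *
rel([-172,0,22])
f=vision.grab_frame('scene'); c=f['color'][:,:,::-1]
cv2.imwrite('pics/s8.png',cv2.resize(c[155:325,215:375],None,fx=3.5,fy=3.5))
f=vision.grab_frame('wrist'); c=f['color'][:,:,::-1]
cv2.imwrite('pics/w8.png',c)
"
```

```text
t 7.08 jig [-175.3    1.6   44.5] F [0.6 0.7 0.4] gap 0.0398 q [-0.32  0.64  0.51  2.14 -0.64  0.51 -0.65]
MOVE [ 1.6 -3.3 22.5] [0.004 0.001 0.001]
```

View pics/s8.png

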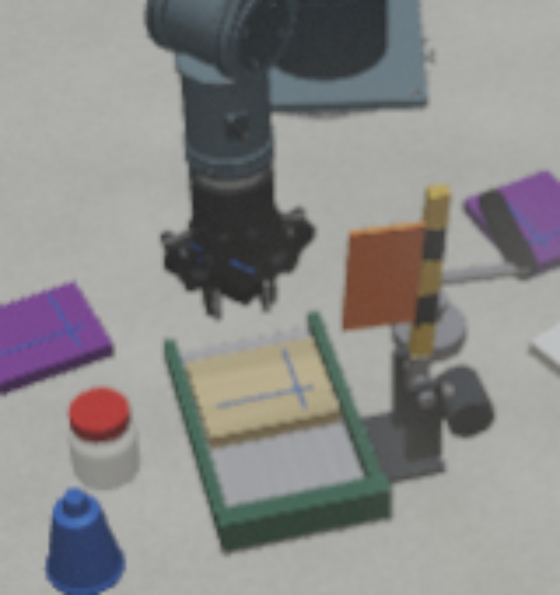

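View pics/w8.png

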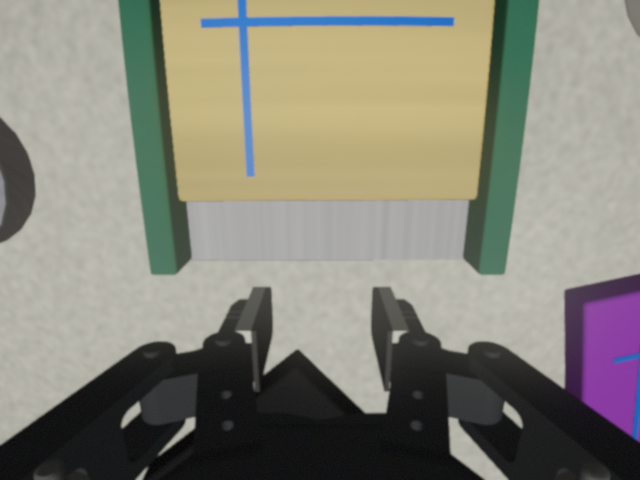

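>>> {"fn": "play_rows", "kwargs": {
  "plan": [
    {"translation":[2,-2,8],"rot":[0,0,0],"jaw":40},
    {"translation":[2,-3,16],"rot":[0,0,0],"jaw":40},
    {"translation":[2,-3,24],"rot":[0,0,0],"jaw":40},
    {"translation":[2,-3,24],"rot":[0,0,0],"jaw":40}
  ]
}}

```text
clock: 7.52
eef_pos: [0.465, -0.0864, 0.0235]
eef_rot: [[0.239, -0.971, 0.0], [-0.971, -0.239, 0.0], [-0.0, -0.0, -1.0]]
ft_force: [0.0, -0.1, 0.2]
finger_gap: 0.0399
```

```bash
python3 -c "
from h import *
rel([-160,0,20])
f=vision.grab_frame('wrist'); c=f['color'][:,:,::-1]
cv2.imwrite('pics/w9.png',c)
M=f['tool_from_camera']; 
# project tip candidates
Mi=np.linalg.inv(M)
for P in [(.02,.0,.011),(.02,0,.0),(-.02,0,.011),(-.02,-.011,.011),(-.02,-.011,0)]:
    print(P,cv2.projectPoints(np.array([[P]]),cv2.Rodrigues(Mi[:3,:3])[0],Mi[:3,3],f['mtx'],f['distortion'])[0].ravel())
f=vision.grab_frame('scene'); c=f['color'][:,:,::-1]
cv2.imwrite('pics/s9.png',cv2.resize(c[155:325,215:375],None,fx=3.5,fy=3.5))
"
```

```text
t 7.52 jig [-170.1   -1.    23.5] F [ 0.  -0.1  0.2] gap 0.0399 q [-0.28  0.68  0.47  2.13 -0.68  0.47 -0.62]
MOVE [ -1.  -10.1   3.5] [-0.     0.     0.001]
(0.02, 0.0, 0.011) [370.68809016 302.87334182]
(0.02, 0, 0.0) [374.21863531 315.80481712]
(-0.02, 0, 0.011) [271.89585471 302.82947378]
(-0.02, -0.011, 0.011) [270.85307526 277.60911289]
(-0.02, -0.011, 0) [267.12011972 288.99506178]
```

View pics/w9.png

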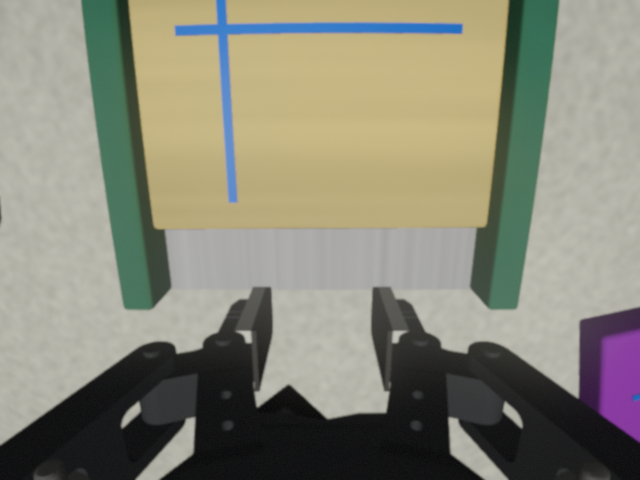

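View pics/s9.png

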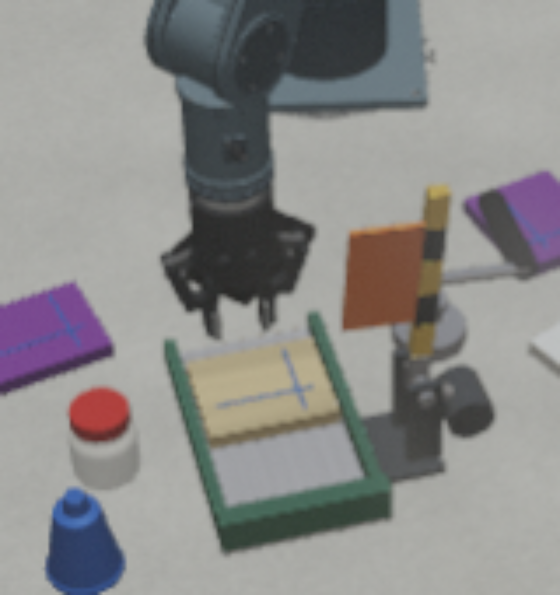

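>>> {"fn": "play_rows", "kwargs": {
  "plan": [
    {"translation":[-1,0,3],"rot":[0,0,0],"jaw":40},
    {"translation":[-1,0,6],"rot":[0,0,0],"jaw":40},
    {"translation":[-1,0,9],"rot":[0,0,0],"jaw":40},
    {"translation":[-1,0,9],"rot":[0,0,0],"jaw":40}
  ]
}}

```text
clock: 7.95
eef_pos: [0.4648, -0.0855, 0.0154]
eef_rot: [[0.238, -0.971, 0.001], [-0.971, -0.238, 0.001], [-0.001, -0.001, -1.0]]
ft_force: [-2.7, 1.8, 12.7]
finger_gap: 0.0397
```

>>> {"fn": "play_rows", "kwargs": {
  "plan": [
    {"translation":[0,-4,0],"rot":[0,0,0],"jaw":40},
    {"translation":[0,-10,0],"rot":[0,0,0],"jaw":40},
    {"translation":[0,-16,0],"rot":[0,0,0],"jaw":40},
    {"translation":[0,-22,0],"rot":[0,0,0],"jaw":40},
    {"translation":[0,-28,0],"rot":[0,0,0],"jaw":40}
  ]
}}

```text
clock: 8.37
eef_pos: [0.4849, -0.0812, 0.0154]
eef_rot: [[0.235, -0.972, -0.011], [-0.972, -0.235, 0.001], [-0.003, 0.01, -1.0]]
ft_force: [-17.4, -4.3, 36.1]
finger_gap: 0.0399
```

```bash
python3 -c "
from h import *
rel([-51,0,15])
f=vision.grab_frame('wrist'); c=f['color'][:,:,::-1]
cv2.imwrite('pics/w10.png',c)
"
```

```text
t 8.37 jig [-149.5   -0.7   15.4] F [-17.4  -4.3  36.1] gap 0.0399 q [-0.3   0.72  0.47  2.08 -0.67  0.5  -0.65]
MOVE [ -1.  -98.5  -0.6] [ 0.01   0.004 -0.003]
```

View pics/w10.png

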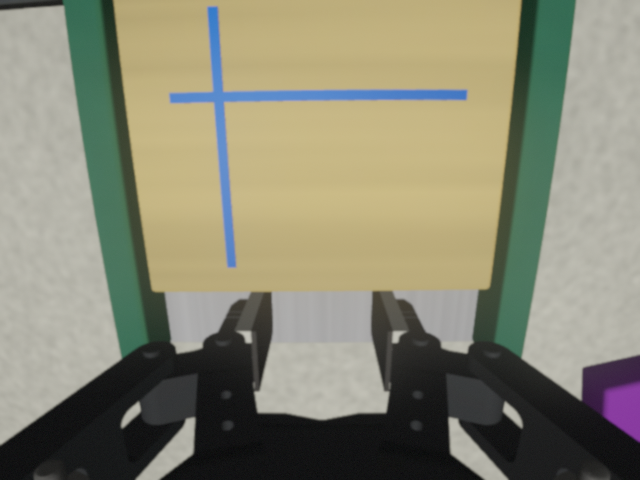

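The fingertips are pressing on the plate, with 36 N upward, so I'll lift about 6 mm before pushing on.

>>> {"fn": "play_rows", "kwargs": {
  "plan": [
    {"translation":[0,2,-4],"rot":[0,0,0],"jaw":40},
    {"translation":[0,2,-7],"rot":[0,0,0],"jaw":40},
    {"translation":[0,2,-7],"rot":[0,0,0],"jaw":40}
  ]
}}

```text
clock: 8.67
eef_pos: [0.4898, -0.0795, 0.0222]
eef_rot: [[0.239, -0.971, 0.0], [-0.971, -0.239, -0.0], [0.0, -0.0, -1.0]]
ft_force: [-1.6, -0.1, 1.0]
finger_gap: 0.0402
```

```bash
python3 -c "
from h import *
rel([-51,0,20])
"
```

```text
t 8.67 jig [-144.4   -0.2   22.2] F [-1.6 -0.1  1. ] gap 0.0402 q [-0.3   0.71  0.48  2.08 -0.67  0.51 -0.65]
MOVE [ -0.1 -93.4   2.2] [-0.    -0.     0.001]
```

>>> {"fn": "play_rows", "kwargs": {
  "plan": [
    {"translation":[0,-6,1],"rot":[0,0,0],"jaw":40},
    {"translation":[0,-12,1],"rot":[0,0,0],"jaw":40},
    {"translation":[0,-18,1],"rot":[0,0,0],"jaw":40},
    {"translation":[0,-24,1],"rot":[0,0,0],"jaw":40},
    {"translation":[0,-30,1],"rot":[0,0,0],"jaw":40}
  ]
}}

```text
clock: 9.08
eef_pos: [0.5199, -0.0718, 0.0207]
eef_rot: [[0.239, -0.971, 0.0], [-0.971, -0.239, 0.0], [0.0, -0.0, -1.0]]
ft_force: [-0.9, 0.2, 0.3]
finger_gap: 0.04
```

>>> {"fn": "play_rows", "kwargs": {
  "plan": [
    {"translation":[0,-6,0],"rot":[0,0,0],"jaw":40},
    {"translation":[0,-12,0],"rot":[0,0,0],"jaw":40},
    {"translation":[0,-18,0],"rot":[0,0,0],"jaw":40},
    {"translation":[0,-24,0],"rot":[0,0,0],"jaw":40},
    {"translation":[0,-30,0],"rot":[0,0,0],"jaw":40}
  ]
}}

```text
clock: 9.5
eef_pos: [0.5486, -0.065, 0.0208]
eef_rot: [[0.239, -0.971, 0.0], [-0.971, -0.239, 0.0], [0.0, -0.0, -1.0]]
ft_force: [-0.2, -0.4, -0.3]
finger_gap: 0.0397
```

```bash
python3 -c "
from h import *
rel([-51,0,21])
f=vision.grab_frame('wrist'); c=f['color'][:,:,::-1]
cv2.imwrite('pics/w11.png',c)
f=vision.grab_frame('scene'); c=f['color'][:,:,::-1]
cv2.imwrite('pics/s11.png',cv2.resize(c[155:325,215:375],None,fx=3.5,fy=3.5))
"
```

```text
t 9.5 jig [-83.8  -0.   20.8] F [-0.2 -0.4 -0.3] gap 0.0397 q [-0.34  0.78  0.51  1.93 -0.65  0.6  -0.73]
MOVE [ -0.  -32.8  -0.2] [-0.    -0.     0.001]
```

View pics/w11.png

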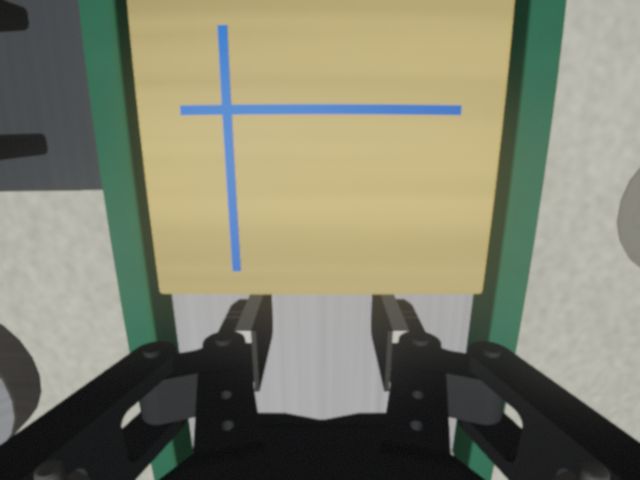

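View pics/s11.png

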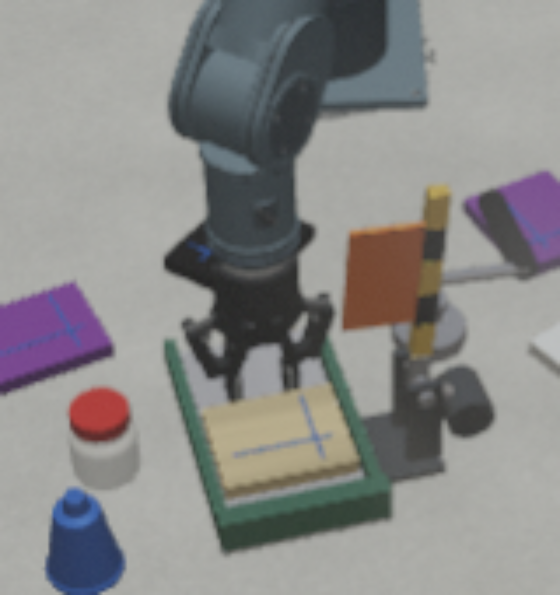

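The board is square in the channel and ahead of the fingers, and the barrier is still upright. I'll do the last 30 mm gently.

>>> {"fn": "play_rows", "kwargs": {
  "plan": [
    {"translation":[0,-6,0],"rot":[0,0,0],"jaw":40},
    {"translation":[0,-12,0],"rot":[0,0,0],"jaw":40},
    {"translation":[0,-18,0],"rot":[0,0,0],"jaw":40},
    {"translation":[0,-23,0],"rot":[0,0,0],"jaw":40},
    {"translation":[0,-27,0],"rot":[0,0,0],"jaw":40}
  ]
}}

```text
clock: 10.02
eef_pos: [0.5749, -0.0585, 0.0209]
eef_rot: [[0.239, -0.971, 0.0], [-0.971, -0.239, 0.0], [0.0, -0.0, -1.0]]
ft_force: [-1.7, -0.7, 1.5]
finger_gap: 0.0401
```

>>> {"fn": "play_rows", "kwargs": {
  "plan": [
    {"translation":[0,-2,0],"rot":[0,0,0],"jaw":40},
    {"translation":[0,-4,0],"rot":[0,0,0],"jaw":40},
    {"translation":[0,-5,0],"rot":[0,0,0],"jaw":40},
    {"translation":[0,-6,0],"rot":[0,0,0],"jaw":40}
  ]
}}

```text
clock: 10.35
eef_pos: [0.5799, -0.0573, 0.0208]
eef_rot: [[0.238, -0.971, -0.0], [-0.971, -0.238, -0.0], [-0.0, 0.0, -1.0]]
ft_force: [-1.5, -0.4, 1.1]
finger_gap: 0.0398
```

```bash
python3 -c "
from h import *
rel([-51,0,21])
f=vision.grab_frame('wrist'); c=f['color'][:,:,::-1]
cv2.imwrite('pics/w12.png',c)
f=vision.grab_frame('scene'); c=f['color'][:,:,::-1]
cv2.imwrite('pics/s12.png',cv2.resize(c[155:325,215:375],None,fx=3.5,fy=3.5))
"
```

```text
t 10.35 jig [-51.6  -0.1  20.8] F [-1.5 -0.4  1.1] gap 0.0398 q [-0.35  0.82  0.52  1.85 -0.65  0.65 -0.77]
MOVE [-0.1 -0.6 -0.2] [0.    0.    0.001]
```

View pics/s12.png

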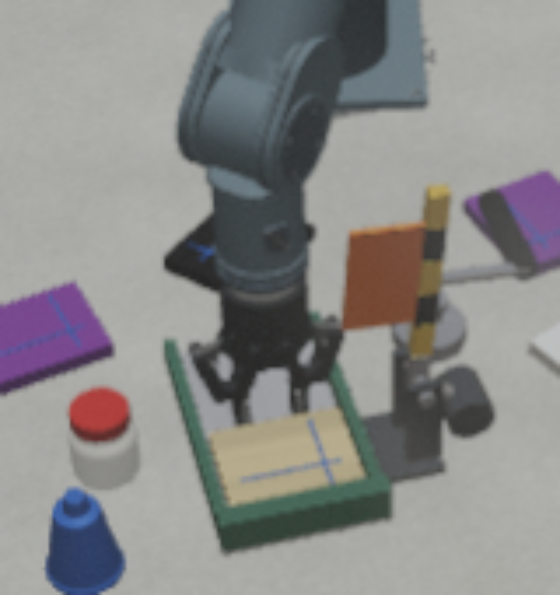

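View pics/w12.png

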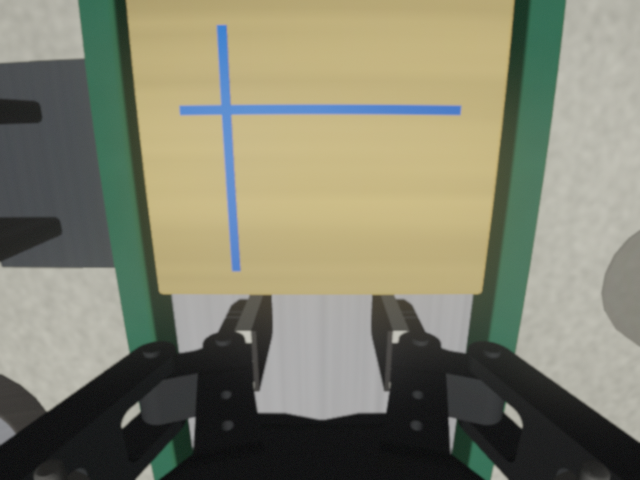

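>>> {"fn": "play_rows", "kwargs": {
  "plan": [
    {"translation":[0,-1,0],"rot":[0,0,0],"jaw":40},
    {"translation":[0,-2,0],"rot":[0,0,0],"jaw":40},
    {"translation":[0,-3,0],"rot":[0,0,0],"jaw":40}
  ]
}}

```text
clock: 10.7
eef_pos: [0.583, -0.0565, 0.0208]
eef_rot: [[0.238, -0.971, 0.0], [-0.971, -0.238, 0.0], [-0.0, -0.0, -1.0]]
ft_force: [-0.5, 1.0, 0.6]
finger_gap: 0.0401
```

>>> {"fn": "play_rows", "kwargs": {
  "plan": [
    {"translation":[0,-1,0],"rot":[0,0,0],"jaw":40},
    {"translation":[0,-2,0],"rot":[0,0,0],"jaw":40},
    {"translation":[0,-3,0],"rot":[0,0,0],"jaw":40}
  ]
}}

```text
clock: 10.95
eef_pos: [0.5843, -0.0562, 0.0207]
eef_rot: [[0.238, -0.971, -0.003], [-0.971, -0.238, 0.0], [-0.001, 0.003, -1.0]]
ft_force: [-9.1, -1.7, 6.7]
finger_gap: 0.0398
```

>>> {"fn": "play_rows", "kwargs": {
  "plan": [
    {"translation":[0,-1,0],"rot":[0,0,0],"jaw":40},
    {"translation":[0,-1,0],"rot":[0,0,0],"jaw":40},
    {"translation":[0,-1,0],"rot":[0,0,0],"jaw":40}
  ]
}}

```text
clock: 11.2
eef_pos: [0.5843, -0.0563, 0.0205]
eef_rot: [[0.238, -0.971, -0.005], [-0.971, -0.238, 0.0], [-0.001, 0.005, -1.0]]
ft_force: [-8.1, -1.0, 6.3]
finger_gap: 0.0399
```

```bash
python3 -c "
from h import *
rel([-90,0,21])
"
```

```text
t 11.2 jig [-47.1  -0.1  20.5] F [-8.1 -1.   6.3] gap 0.0399 q [-0.36  0.82  0.52  1.84 -0.64  0.66 -0.78]
MOVE [-0.1 42.9 -0.3] [0.005 0.001 0.   ]
```

The board is firmly seated: the position holds with about 8 N. I'll back straight off, then lift clear.

>>> {"fn": "play_rows", "kwargs": {
  "plan": [
    {"translation":[0,8,0],"rot":[0,0,0],"jaw":40},
    {"translation":[0,20,-1],"rot":[0,0,0],"jaw":40},
    {"translation":[0,45,-2],"rot":[0,0,0],"jaw":40},
    {"translation":[0,75,-5],"rot":[0,0,0],"jaw":40},
    {"translation":[0,100,-15],"rot":[0,0,0],"jaw":40}
  ]
}}

```text
clock: 11.62
eef_pos: [0.4877, -0.0796, 0.0352]
eef_rot: [[0.239, -0.971, -0.001], [-0.971, -0.239, -0.0], [0.0, 0.001, -1.0]]
ft_force: [-0.1, 0.0, 0.9]
finger_gap: 0.0403
```

>>> {"fn": "play_rows", "kwargs": {
  "plan": [
    {"translation":[0,0,-35],"rot":[0,0,0],"jaw":40},
    {"translation":[0,0,-70],"rot":[0,0,0],"jaw":40},
    {"translation":[20,0,-105],"rot":[0,0,0],"jaw":40},
    {"translation":[50,0,-120],"rot":[0,0,0],"jaw":40},
    {"translation":[90,0,-130],"rot":[0,0,0],"jaw":40}
  ]
}}

```text
clock: 12.03
eef_pos: [0.5132, -0.1653, 0.1684]
eef_rot: [[0.243, -0.97, 0.005], [-0.97, -0.243, 0.002], [-0.0, -0.005, -1.0]]
ft_force: [1.3, -0.1, 0.0]
finger_gap: 0.0401
```

>>> {"fn": "play_rows", "kwargs": {
  "plan": [
    {"translation":[35,0,0],"rot":[0,0,0],"jaw":40},
    {"translation":[70,0,0],"rot":[0,0,0],"jaw":40},
    {"translation":[105,0,0],"rot":[0,0,0],"jaw":40},
    {"translation":[140,0,0],"rot":[0,0,0],"jaw":40},
    {"translation":[140,0,0],"rot":[0,0,0],"jaw":40}
  ]
}}

```text
clock: 12.45
eef_pos: [0.5444, -0.3114, 0.167]
eef_rot: [[0.232, -0.973, 0.003], [-0.973, -0.232, -0.007], [0.008, -0.001, -1.0]]
ft_force: [-0.9, 0.1, 0.9]
finger_gap: 0.0403
```

```bash
python3 -c "
from h import *
rel([-90,0,21])
f=vision.grab_frame('top'); c=f['color'][:,:,::-1]
cv2.imwrite('pics/t13.png',cv2.resize(c[150:300,240:440],None,fx=4,fy=4,interpolation=cv2.INTER_CUBIC))
f=vision.grab_frame('scene'); c=f['color'][:,:,::-1]
cv2.imwrite('pics/s13.png',cv2.resize(c[125:325,165:425],None,fx=3,fy=3))
"
```

```text
t 12.45 jig [-146.4 -238.4  167. ] F [-0.9  0.1  0.9] gap 0.0403 q [-0.02  0.67  0.68  1.7  -0.5   0.94 -0.48]
MOVE [-239.9  -54.8  144.2] [-0.001 -0.008 -0.006]
```

View pics/t13.png

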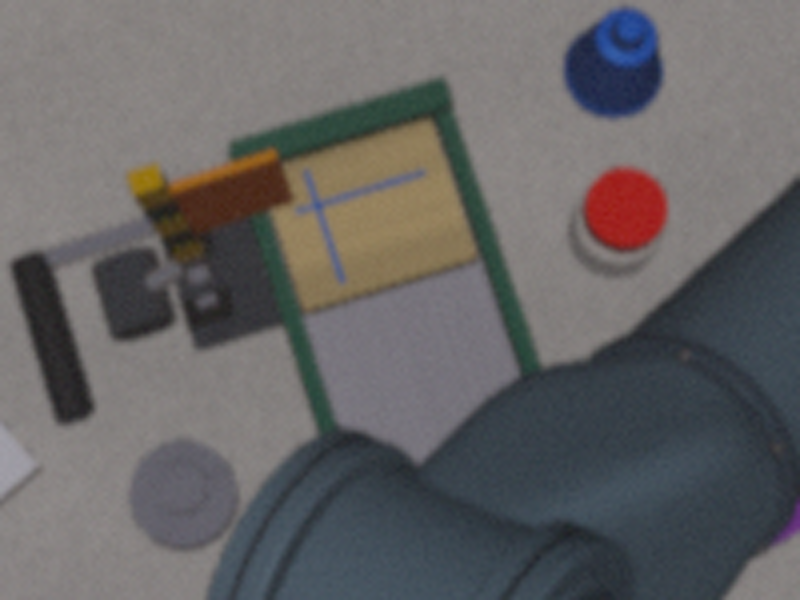

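View pics/s13.png

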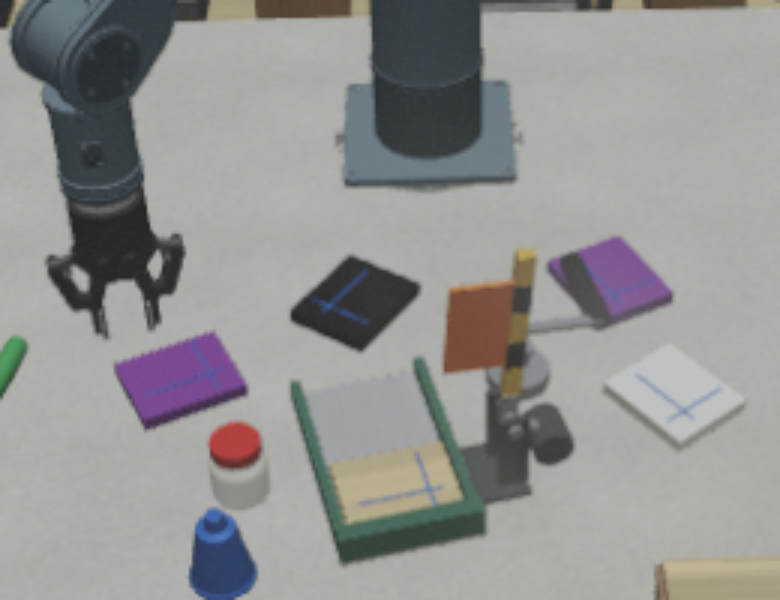

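The top view shows the board's near edge from about (300,312) to (477,258) in the crop. That is jig x of about -38 to -40 mm, so the board is home, square, and has no gap at the stop. The barrier is upright, the bystanders haven't moved, and the robot is clear.

```bash
python3 -c "
from h import *
f=vision.grab_frame('top')
b=onz(f,np.array([(300,312),(480,259)])/4+[240,150],.024); print((jig(b)*1e3).round(1))
print(arm.close_job())"
```

```text
[[-39.3  61.6  24. ]
 [-41.1 -61.2  24. ]]
the job is handed in; nothing more can be done
None
```

I raised the barrier arm past its balance point and it stayed up by itself. I then pushed the board fully home against the back stop, and handed the job in at about 12.5 s.

- **Barrier:** I pushed the bar with closed fingers along its arc. The last pictures show it upright on its stop with nothing touching it.
- **Board:** I pushed it with both fingers until it stopped moving, with about 8 N holding against the stop. The last check put its near edge at jig x -39 to -41 mm, where fully home is -40. There was no visible gap at the stop.
- **Rest of the table:** The nearby bystanders and the look-alike boards stand where they were. I did not check the objects outside the last pictures again. The robot was clear, with about 1 N of force reading.

**One problem on the way:** I lowered the fingers too far before the board push. The fingertips pressed on the plate with about 36 N while the push began, so I raised them about 7 mm before carrying on. That was fingertip contact and well under the 120 N wrist limit.

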